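# Open the steam cleaner for refilling

## Task

Open the bench steam cleaner so that it can be refilled: first push its black vent button fully down to let off the pressure, then unscrew the filler cap from its leaning neck, without forcing it, until the thread is free, and lift it away. Set the cap down, not dropped, flat and with its closed top up in the steel tray, let go of it, and leave the other things where they stand.

Things in the scene. Friction and masses are not known exactly. Their poses are not given: they have to be found in the camera images.
- steamer: White bench steam cleaner, fixed, 240 x 240 mm, 177 mm high. Origin: centre of its underside; its +x side is the front, facing roughly away from the robot. Front upright to 90 mm, then a face sloping up and back at 30 deg up to the flat top (x = -120 to -30 mm). The neck is on the slope; on the flat top are the vent button at (-78, +70) mm and a steel stub, 22 mm across, 20 mm high, at (-80, -70).
- neck: Steel filler neck, fixed on the cleaner's slope at the cleaner's (+40, 0, +136) mm. Origin on the slope; z outwards along the thread axis, leaning 30 deg from vertical towards the cleaner's front. A collar 54 mm across, 10 mm high; then a spout 30 mm across, ending 32 mm from the origin, with a right-hand thread (36.8 mm across, 6 mm rise a turn).
- cap: Black knurled cup, 52 mm across, 36 mm high, 23 mm deep, 0.1 kg, loose. Origin: centre of its open rim; z to its closed top, along the neck's z, rim on the collar (10 mm from neck origin). Unscrews counter-clockwise seen on its top (+ about z), rising 6 mm a turn; free after about 1.5 turns (1 mm play, little torque; stays when let go), then lift 16 mm more along the axis to clear the spout.
- vent (a joint): Travel of the vent button, 0 (up) to 0.006 m (fully down); spring, straight down, about 5 N at the bottom and 1.5 N to start; it comes back up when released.
- vent_top (a point): Centre of the top of the black vent button (26 mm across, in a steel bezel 42 mm across; about 199 mm above the bench when up, standing 10 mm proud of the bezel). Pressed straight down.
- tray: Low steel tray, 180 mm (x) by 150 mm (y), 20 mm high, walls and floor 3 mm, loose on the bench (0.5 kg). Origin at the centre of its underside, so its inner floor is at 3 mm. Stands to the left or the right of the robot's front.
- bur_block: Bystander: aluminium block with burs, 70 x 120 mm, 28 mm high (53 mm with the burs). Origin at the centre of its underside.
- bottle: Bystander: amber bottle, 52 mm across, 110 mm high. Origin at the centre of its underside.
- stone_model: Bystander: sand-coloured stone model of a row of teeth, 55 x 65 mm, 35 mm high. Origin at the centre of its underside.

How it is judged:
On the way, in this order (a step that is already met when the one before it is completed fails the run):
1. the vent button is pushed fully down (at least 5 mm of its 6) (value of joint vent above 0.005 m), for 0.05 s.
2. the cap is off the thread and lifted clear of the spout (rim over 34 mm from the neck's origin) (distance between cap and neck above 0.034 m), for 0.1 s.
3. the cap is lowered into the tray in the fingers (rim less than 15 mm above the tray's underside), not dropped (x of cap in the frame of tray between -0.075 and 0.075 m and y of cap in the frame of tray between -0.06 and 0.06 m and z of cap in the frame of tray below 0.015 m and contact force between cap and the fingers above 0.5 N), for 0.02 s.
At the end, for the whole second after the job is handed in: The cap lies released and at rest in the tray, flat on its rim on the tray's floor (rim less than 8 mm above the tray's underside, tilt below 0.1 rad), closed top up; the vent button is up again; the tray stands flat (x of cap in the frame of tray between -0.075 and 0.075 m and y of cap in the frame of tray between -0.06 and 0.06 m and z of cap in the frame of tray below 0.008 m and angle between cap's own z axis and vertical below 0.1 rad and linear speed of cap below 0.02 m/s and contact force between cap and the fingers below 0.1 N and angle between tray's own z axis and vertical below 0.05 rad and value of joint vent below 0.002 m); the robot touches nothing.
It fails at once if the bur block is shoved (over 30 mm) or tipped (over 0.5 rad) (distance of bur_block from where it was at the start of the episode above 0.03 m or angle between bur_block's own z axis and vertical above 0.5 rad).
It fails at once if the amber bottle is shoved (over 30 mm) or tipped (over 0.5 rad) (distance of bottle from where it was at the start of the episode above 0.03 m or angle between bottle's own z axis and vertical above 0.5 rad).
It fails at once if the stone model is shoved (over 30 mm) or tipped (over 0.5 rad) (distance of stone_model from where it was at the start of the episode above 0.03 m or angle between stone_model's own z axis and vertical above 0.5 rad).
It fails at once if the cap is forced: over 40 N between the cap and the neck (contact force between cap and neck above 40 N).
It fails at once if the tray is shoved more than 50 mm (distance of tray from where it was at the start of the episode above 0.05 m).
It also fails if it takes over 72 s, if anything falls off the work surface, if the arm or the gripper's body presses on something with over 40 N, if the wrist force passes 120 N, or if a joint passes its speed limit or range.

## Robot

A 6-joint arm with a two-finger parallel gripper is mounted at the origin on the work surface. World frame = base frame: x ahead of the robot, y to its left, z up, the work surface at z = 0. Lengths are in m, angles in rad, forces in N, time in s.
With the tool pointing down it reaches from about 0.3 to 0.875 m from the base axis. Payload 4.2 kg.
Tool frame: the origin (TCP) lies at the very end of the fingers, on their centre line; the grasp point (between the pads) lies 19 mm behind it; z points along the fingers, y is the line along which they close (so a half turn about z gives the same grasp; the last joint's range is limited). The gripper opens to 85 mm and grips with 20 to 120 N. Pads are 22 mm wide; open, the fingers measure 114 mm over their backs; the gripper's body (76 mm by 85 mm) begins 54 mm behind the grasp point. The pads swing forward as they close: fully open they stand 13 mm farther back than shut.
Start: joints at [-0.02, 0.32, 1.565, -0, 1.257, -0.02], TCP at [0.575, 0, 0.231] pointing down, gripper open.
Joint ranges: [-3.11, 3.11], [-0.84, 2.01], [0.21, 2.61], [-1.34, 4.49], [0.05, 2.63], [-2.56, 2.56]. Speed limits (rad/s): [2.57, 2.57, 3.14, 3.14, 3.14, 3.14].

## Interface

Orientations are given as a 3x3 rotation matrix whose columns are the frame's x, y, z axes.
In Python, from station import bot, read_camera, finish_job, read_state gives the robot as it stands (bot), with the cameras as plain functions, the job as plain functions and the readings as plain functions.
- The arm moves only by the tool nudge_tcp, called after ">>>" in YAML: its name, and indented under it one key for each argument. Schema: {"type":"object","properties":{"deltas":{"type":"array","items":{"type":"object","properties":{"tx":{"type":"number"},"ty":{"type":"number"},"tz":{"type":"number"},"wx":{"type":"number"},"wy":{"type":"number"},"wz":{"type":"number"},"jaw":{"type":"number"}},"additionalProperties":false,"required":["jaw"]},"minItems":1,"maxItems":10},"squeeze":{"type":"number"},"only":{"type":"string"},"quiet":{"type":"boolean"},"lines":{"type":"string"}},"required":["deltas"],"additionalProperties":false}. deltas is a list of rows, 1 to 10 of them, each an object with the fields tx, ty, tz (the shift in shares of the most that a row can go, 1 being 62.5 mm), wx, wy, wz (a rotation vector in a scale on which 1.0 is pi rad), jaw (the opening from 0.0 (shut) to 1.0 (fully open)); a field left out counts as zero (the opening has to be given); each row shifts and turns the commanded pose from where the row before left it, along the tool's axes as they then stand; what a row does not reach is not made up. A row lasts 1/8 s, in which the tool goes at most 0.0625 m and 0.188 rad, less where a joint would pass 70% of its speed; a pose out of reach is approached as far as the arm can. The fingers move at their own pace and stop on an object; squeeze is the grip in N (left out, the last holds). Time passes only in rows, so rows that do not move let the fingers close. The tool returns the time, the measured TCP pose, the force, the opening and the grip force at its end. only (a regular expression) keeps the lines of the reply that match it, lines (a string "A,B") keeps lines A to B, and quiet returns only ok. A shift or turn number past 1, either way, is cut back to 1. Input that does not fit is refused with a message, and nothing moves.
- read_state(): the state, without advancing time (a new reading comes with each control period).
- read_camera(name): name is "scene" or "side" or "wrist"; returns a dict with "img" (400x640x3 uint8, blue, green, red), "K" (3x3 intrinsics, pixels), "extrinsics" (4x4, takes a point from world to camera coordinates). Camera axes: x right, y down, z forward; pixel columns grow to the right and rows downward; lengths in m; the calibration is good to about 2 mm. A picture is of the moment at which its call begins. There is no depth.
- finish_job(): hands the job in; it is judged then, once.
The state is a dict: "clock": time; "joint_positions": joint angles; "qvel": joint speeds; "effort": joint torques, N m; "tcp_pos": TCP position; "ee_rot": TCP orientation; "ft_force": force on the tool from outside, world axes, zero at the start; "torque": the same for the moment, N m; "opening": opening from 0.0 (shut) to 1.0 (fully open); "grip_force": force on a finger pad.
Only numpy, scipy, OpenCV 4.12 (cv2) and the standard library are available. Lean on these libraries where they do the work, as an engineer would, in place of code of your own. Each camera call takes 0.05 s, during which the arm holds its last target. There are 200 camera calls.

## Working session

There is one attempt and no reset: what is moved stays moved. The work goes in short steps, Python scripts to look and compute and a tool call to move; the robot and the scene stay as the last step left them, time stands still between calls to the robot, and variables do not carry over. Pictures are saved under pics/ and viewed, at most 10 in all, crops included, and the job is handed in when it is done.

```bash
ls; mkdir -p pics; python3 - <<'E'
from station import bot, read_camera, finish_job, read_state
import cv2,pickle
d={}
for n in ("scene","side"):
    c=read_camera(n); d[n]=c; cv2.imwrite(f"pics/{n}0.png",c["img"]); print(n,c["K"].tolist(),c["extrinsics"].round(4).tolist())
pickle.dump(d,open("cams.pkl","wb"))
print(read_state())
E
```

```text
pics
station.py
scene [[463.2482283883392, 0.0, 314.7366330824206], [0.0, 463.2482283883392, 204.00815591375294], [0.0, 0.0, 1.0]] [[0.2674, 0.9636, -0.0028, -0.1587], [0.6339, -0.178, -0.7527, -0.2289], [-0.7257, 0.1995, -0.6584, 1.5677], [0.0, 0.0, 0.0, 1.0]]
side [[397.2074341931642, 0.0, 324.22041312073435], [0.0, 397.2074341931642, 197.4843983078679], [0.0, 0.0, 1.0]] [[0.8225, -0.5687, -0.0068, -0.463], [-0.4168, -0.5945, -0.6876, 0.3177], [0.387, 0.5684, -0.726, 0.9473], [0.0, 0.0, 0.0, 1.0]]
{'clock': 0.1, 'joint_positions': array([-2.00051574e-02,  3.20228125e-01,  1.56556938e+00,  3.50634735e-06,
        1.25738292e+00, -1.99663268e-02]), 'qvel': array([-1.89229071e-04, -1.63787711e-03, -2.25361742e-03, -3.05814709e-04,
       -5.37106818e-04,  4.74551698e-06]), 'effort': array([ 1.04973515e-04, -4.16406476e+01, -2.34704268e+01,  6.91456876e-05,
        4.87309400e-03, -3.56914008e-06]), 'tcp_pos': array([5.74572904e-01, 7.40849305e-06, 2.30561445e-01]), 'ee_rot': array([[ 3.99420644e-05,  9.99998739e-01, -1.58737990e-03],
       [ 9.99999999e-01, -3.98864036e-05,  3.50962309e-05],
       [ 3.50328718e-05, -1.58738130e-03, -9.99998739e-01]]), 'ft_force': array([ 0.19871063, -0.23850253,  0.24236313]), 'torque': array([-0.03155909,  0.04950628, -0.04007949]), 'grip_force': 0.0, 'opening': 1.0022673174553485}
```

View pics/scene0.png

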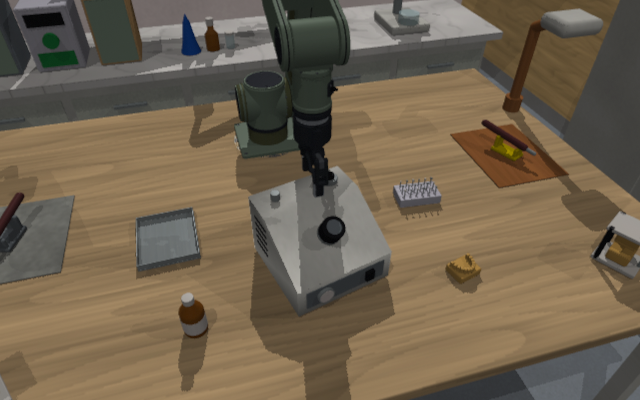

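View pics/side0.png

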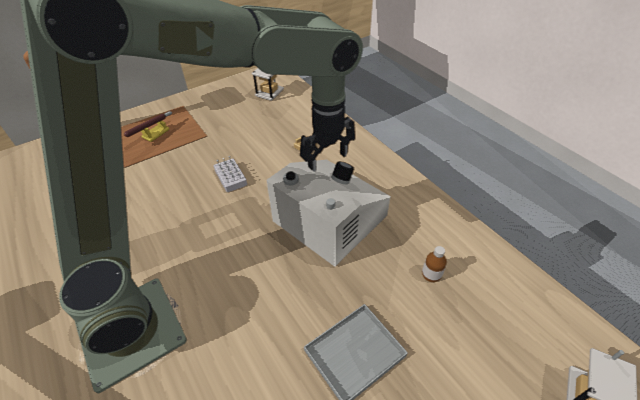

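The scene view shows the steamer at about (320,240), with the cap at (332,230), stub at (275,197) and button at (330,178) behind the gripper. The tray is at (168,240), bottle at (193,315), bur block at (417,193) and stone at (463,268). In the side view the button is at (291,176), the cap at (343,171), the stub at (331,203) and the tray at (356,352).

```bash
python3 - <<'E'
import cv2,pickle
d=pickle.load(open("cams.pkl","rb"))
def crop(n,x0,y0,w,h,s,f):
    im=cv2.resize(d[n]["img"][y0:y0+h,x0:x0+w],None,fx=s,fy=s,interpolation=cv2.INTER_CUBIC)
    for x in range((x0+19)//20*20,x0+w,20):
        cv2.line(im,((x-x0)*s,0),((x-x0)*s,8),(0,0,255),1);cv2.putText(im,str(x),((x-x0)*s,20),0,.4,(0,0,255))
    for y in range((y0+19)//20*20,y0+h,20):
        cv2.line(im,(0,(y-y0)*s),(8,(y-y0)*s),(0,0,255),1);cv2.putText(im,str(y),(10,(y-y0)*s+4),0,.4,(0,0,255))
    cv2.imwrite(f,im)
crop("scene",240,160,156,150,4,"pics/sc1.png")
crop("side",260,145,140,125,4,"pics/sd1.png")
E
```

```text
(no output)
```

View pics/sc1.png

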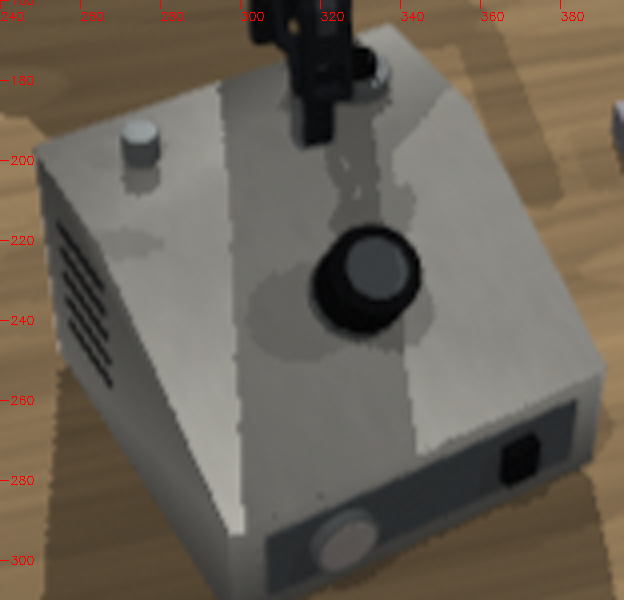

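View pics/sd1.png

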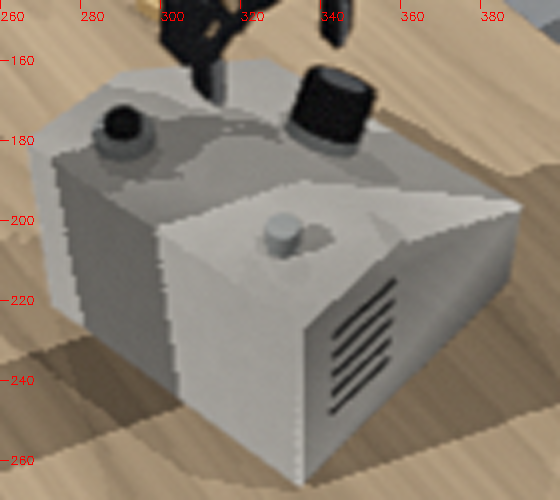

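Scene crop: stub top at (275,191.5), cap top at (334,226), and the steamer's top and slope corners are readable. Side crop: button top at (290.5,175), cap top at (346,164.5), stub top at (330.5,200), and corners are readable. Next I fit the poses.

```bash
cat > h.py <<'E'
import numpy as np,pickle
from scipy.optimize import least_squares
from scipy.spatial.transform import Rotation as R
from station import bot, read_camera, finish_job, read_state
cams=pickle.load(open("cams.pkl","rb"))
def proj(n,P,c=None):
    c=c or cams[n]; q=c["extrinsics"][:3]@np.r_[P,1]; p=c["K"]@q; return p[:2]/p[2]
def fit(obs,x0):
    def place(x,p): c,s=np.cos(x[2]),np.sin(x[2]); return np.array([x[0]+c*p[0]-s*p[1],x[1]+s*p[0]+c*p[1],p[2]])
    f=lambda x:np.concatenate([proj(n,place(x,np.array(p)/1000))-uv for n,p,uv in obs])
    r=least_squares(f,x0,loss="soft_l1"); return r.x,r.fun.reshape(-1,2),place
E
python3 - <<'E'
from h import *
z=lambda x,y,ox,oy:((x+.5)/4-.5+ox,(y+.5)/4-.5+oy)
S=lambda x,y:z(x,y,240,160); D=lambda x,y:z(x,y,260,145)
o=[("scene",(-80,-70,197),S(140,127)),("scene",(63,0,175.8),S(377,266)),("scene",(-120,-120,177),S(35,148)),("scene",(-120,120,177),S(390,22)),
("scene",(120,-120,90),S(240,537)),("scene",(120,120,90),S(604,365)),
("side",(-80,-70,197),D(283,220)),("side",(-78,70,199),D(123,120)),("side",(63,0,175.8),D(344,78)),("side",(-120,-120,177),D(305,325)),
("side",(-120,-120,0),D(300,485)),("side",(120,-120,90),D(521,206)),("side",(-120,120,177),D(30,148))]
x,r,place=fit(o,[.6,0,0]); print("steamer",x.round(4)); print(r.round(1).tolist())
print("vent",place(x,np.array([-.078,.07,.199])).round(4)," capTop",place(x,np.array([.063,0,.1758])).round(4))
a,b=90,75
t=[("scene",(-a,-b,20),(136,217)),("scene",(-a,b,20),(193,209)),("scene",(a,b,20),(200,262)),("scene",(a,-b,20),(138,270)),
("side",(-a,-b,20),(347,400)),("side",(-a,b,20),(305,348)),("side",(a,b,20),(366,306)),("side",(a,-b,20),(408,353))]
x,r,_=fit(t,[.5,-.35,0]); print("tray",x.round(4),r.round(1).tolist())
# ground bystanders from scene pixels at given z
c=cams["scene"];E=c["extrinsics"];C=-E[:3,:3].T@E[:3,3]
for nm,uv,h in(("bottle",(194,315),.05),("bur",(417,195),.028),("stone",(463,268),.02)):
    d=E[:3,:3].T@np.linalg.inv(c["K"])@[*uv,1]; print(nm,(C+d*(h-C[2])/d[2]).round(3))
E
```

```text
steamer [0.5919 0.0114 0.2483]
[[-0.3, 0.7], [0.3, 0.5], [-0.9, -0.5], [-0.3, -0.2], [-1.5, -0.7], [1.1, -0.1], [0.5, 0.3], [-0.1, -1.4], [-0.4, 0.0], [0.0, -0.7], [0.3, 1.3], [0.0, -1.0], [-1.0, -2.5]]
vent [0.4991 0.0601 0.199 ]  capTop [0.653  0.0269 0.1758]
tray [ 0.4144 -0.3446  0.0207] [[-0.6, 1.2], [-0.5, -1.7], [-0.4, -8.1], [-2.0, -2.6], [-1.2, 0.4], [0.2, -5.1], [0.0, -5.2], [1.1, -3.3]]
bottle [ 0.704 -0.292  0.05 ]
bur [0.449 0.336 0.028]
stone [0.718 0.331 0.02 ]
```

Units first: shifts go in shares of 62.5 mm and turns go in shares of pi rad. So -0.038 m is -0.608, 0.03 m is 0.48.

>>> nudge_tcp:
  deltas:
    - {"tx":0.48, "ty":-0.608, "jaw":0}
    - {"tx":0.48, "ty":-0.6, "jaw":0}
    - {"tz":0.16, "jaw":0}
    - {"tz":0.16, "jaw":0}
    - {"jaw":0}
    - {"jaw":0}
  squeeze: 30

```text
clock: 0.85
tcp_pos: [0.5002, 0.0595, 0.2111]
ee_rot: [[0.001, 1.0, -0.0], [1.0, -0.001, -0.0], [-0.0, -0.0, -1.0]]
ft_force: [-0.4, -0.7, 0.5]
opening: 0.001
grip_force: 0.0
```

```bash
python3 - <<'E'
from h import *
a,b=90,75
t=[("scene",(-a,-b,20),(136,217)),("scene",(-a,b,20),(193,209)),("scene",(a,b,20),(200,262)),("scene",(a,-b,20),(138,270)),
("side",(-a,-b,20),(347,400)),("side",(-a,b,20),(305,348)),("side",(a,b,20),(366,306)),("side",(a,-b,20),(408,353))]
M={(-a,-b):(-a,b),(-a,b):(a,b),(a,b):(a,-b),(a,-b):(-a,-b)}
t2=[(n,(*M[p[:2]],20),uv) for n,p,uv in t]
for q in(1.57,-1.57):
    x,r,_=fit(t2,[.41,-.34,q]); print("tray",x.round(4),r.round(1).tolist())
E
```

```text
tray [ 0.4129 -0.3427  1.474 ] [[-2.0, 2.3], [9.8, 2.3], [2.4, -10.6], [-11.3, -9.0], [1.3, 0.9], [2.9, -19.6], [-3.9, -6.1], [-1.2, 11.8]]
tray [ 0.4129 -0.3427  1.474 ] [[-2.0, 2.3], [9.8, 2.3], [2.4, -10.6], [-11.3, -9.0], [1.3, 0.9], [2.9, -19.6], [-3.9, -6.1], [-1.2, 11.8]]
```

In the tool's units: 0.012 m is 0.192, 0.004 m is 0.064.

>>> nudge_tcp:
  deltas:
    - {"tz":0.192, "jaw":0}
    - {"tz":0.064, "jaw":0}
    - {"tz":0.032, "jaw":0}
    - {"jaw":0}

```text
clock: 1.35
tcp_pos: [0.4998, 0.0597, 0.1938]
ee_rot: [[-0.0, 1.0, 0.001], [1.0, 0.0, -0.001], [-0.001, 0.001, -1.0]]
ft_force: [-0.4, -1.5, 3.8]
opening: 0.003
grip_force: 2.1
```

>>> nudge_tcp:
  deltas:
    - {"tz":0.016, "jaw":0}
    - {"jaw":0}

```text
clock: 1.6
tcp_pos: [0.4998, 0.0597, 0.1927]
ee_rot: [[-0.0, 1.0, 0.001], [1.0, 0.0, -0.001], [-0.001, 0.001, -1.0]]
ft_force: [-0.1, -2.3, 4.6]
opening: -0.0
grip_force: 2.4
```

>>> nudge_tcp:
  deltas:
    - {"tz":0.016, "jaw":0}
    - {"jaw":0}

```text
clock: 1.85
tcp_pos: [0.4999, 0.0598, 0.1925]
ee_rot: [[-0.0, 1.0, 0.002], [1.0, 0.0, -0.0], [-0.0, 0.002, -1.0]]
ft_force: [-1.3, -2.0, 9.9]
opening: 0.003
grip_force: 5.1
```

Row limit 10 per call: 25 rows = 3 calls. OK.

The button has bottomed out: 9.9 N, TCP at 0.1925. Next I work out the pre-approach to the cap.

In the tool's units: -0.03 m is -0.48.

```bash
cat >> h.py <<'E'
SX=np.array([.5919,.0114,.2483])
u=np.array([.5*np.cos(SX[2]),.5*np.sin(SX[2]),.75**.5])
def spt(p): c,s=np.cos(SX[2]),np.sin(SX[2]); return np.array([SX[0]+c*p[0]-s*p[1],SX[1]+s*p[0]+c*p[1],p[2]])
neck=spt([.040,0,.136])
def delta(T,z=None):
    s=read_state(); A=s["ee_rot"]; print("tool-frame move",(A.T@(T-s["tcp_pos"])).round(4))
    if z is not None:
        a=A[:,2]; v=np.cross(a,z); v*=np.arctan2(np.linalg.norm(v),a@z)/np.linalg.norm(v); print("rotvec tool",(A.T@v).round(4))
    print("q",s["joint_positions"].round(3),"tcp",s["tcp_pos"].round(4),"open",round(s["opening"],3))
E
```

>>> nudge_tcp:
  deltas:
    - {"tz":-0.48, "jaw":0}
    - {"tz":-0.48, "jaw":0}

```text
clock: 2.1
tcp_pos: [0.4985, 0.0605, 0.251]
ee_rot: [[0.0, 1.0, -0.003], [1.0, -0.0, 0.001], [0.001, -0.003, -1.0]]
ft_force: [0.5, 0.2, 0.0]
opening: 0.004
grip_force: 0.0
```

```bash
python3 -c "
from h import *
print(neck,u); delta(neck+.084*u,-u)"
```

```text
[0.63067326 0.02123026 0.136     ] [0.4846658  0.12287823 0.8660254 ]
tool-frame move [-0.0289  0.173   0.0417]
rotvec tool [ 0.5044 -0.1295  0.    ]
q [9.700e-02 1.930e-01 1.689e+00 1.000e-03 1.262e+00 9.700e-02] tcp [0.4985 0.0605 0.251 ] open 0.004
```

In the tool's units: 0.044 m is 0.704, 0.043 m is 0.688, 0.168 rad / 3.1416 = 0.0535.

>>> nudge_tcp:
  deltas:
    - {"tx":-0.112, "ty":0.688, "jaw":1}
    - {"tx":-0.112, "ty":0.688, "jaw":1}
    - {"tx":-0.112, "ty":0.688, "tz":0.16, "jaw":1}
    - {"tx":-0.128, "ty":0.704, "tz":0.512, "jaw":1}
    - {"wx":0.0535, "wy":-0.0137, "jaw":1}
    - {"wx":0.0535, "wy":-0.0137, "jaw":1}
    - {"wx":0.0535, "wy":-0.0137, "jaw":1}
    - {"jaw":1}

```text
clock: 3.1
tcp_pos: [0.6732, 0.0322, 0.2027]
ee_rot: [[-0.034, 0.872, -0.489], [0.992, -0.03, -0.123], [-0.122, -0.489, -0.864]]
ft_force: [-1.4, -0.4, -0.7]
opening: 0.999
grip_force: 0.0
```

```bash
python3 - <<'E'
from h import *
import cv2
delta(neck+.084*u,-u)
c=read_camera("wrist"); pickle.dump(c,open("w.pkl","wb")); cv2.imwrite("pics/w1.png",c["img"])
for k in (0,.010,.046): print(k,proj("",neck+k*u,c).round(1))
s=read_state(); print("tcp px",proj("",s["tcp_pos"],c))
E
```

```text
tool-frame move [-0.0013 -0.0045 -0.0043]
rotvec tool [-0.0047  0.0003 -0.    ]
q [ 0.072  0.792  0.906 -0.095  1.963  0.057] tcp [0.6732 0.0322 0.2027] open 0.999
0 [313.8 212. ]
0.01 [313.5 216.5]
0.046 [312.2 236.4]
tcp px [315.77070573 264.07847523]
```

View pics/w1.png

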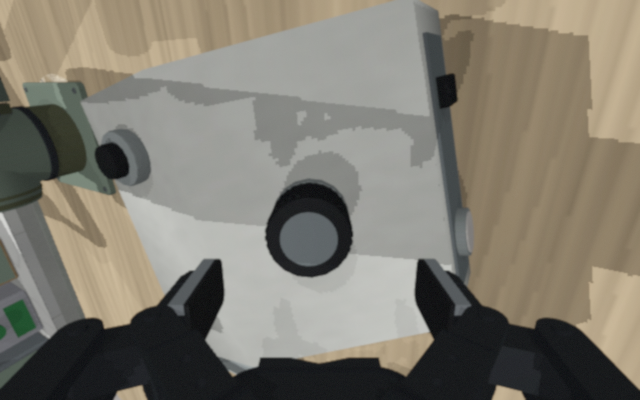

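The wrist view shows the cap's top disc at (309,239), against a predicted (312,236). The finger pads are centred on about x = 319.5. That puts the cap roughly 2–3 mm towards the robot from my model. I'll move to fingertip level with the cap's top and check there.

In the tool's units: 0.02 m is 0.32, 0.012 m is 0.192, -0.005 rad / 3.1416 = -0.0016.

>>> nudge_tcp:
  deltas:
    - {"tx":-0.032, "ty":-0.112, "wx":-0.0016, "jaw":1}
    - {"tz":0.32, "jaw":1}
    - {"tz":0.192, "jaw":1}
    - {"jaw":1}

```text
clock: 3.65
tcp_pos: [0.65, 0.025, 0.1864]
ee_rot: [[-0.031, 0.879, -0.477], [0.992, -0.031, -0.123], [-0.123, -0.477, -0.87]]
ft_force: [0.5, -0.1, -0.5]
opening: 1.003
grip_force: 0.0
```

```bash
python3 - <<'E'
from h import *
import cv2
delta(neck+.048*u,-u)
c=read_camera("wrist"); pickle.dump(c,open("w.pkl","wb")); cv2.imwrite("pics/w2.png",cv2.resize(c["img"][150:400,150:490],None,fx=2,fy=2,interpolation=cv2.INTER_CUBIC))
s=read_state(); print("cap",proj("",neck+.046*u,c),"tcp px",proj("",s["tcp_pos"],c))
A=s["ee_rot"];print("1mm y:",proj("",neck+.046*u+.001*A[:,1],c),"x",proj("",neck+.046*u+.001*A[:,0],c))
E
```

```text
tool-frame move [0.0031 0.0076 0.0055]
rotvec tool [ 0.0092 -0.0001  0.    ]
q [ 0.066  0.746  1.035 -0.096  1.867  0.061] tcp [0.65   0.025  0.1864] open 1.003
cap [334.81568342 248.16799924] tcp px [320.8324903  260.82047637]
1mm y: [336.80353542 248.16572158] x [334.83978171 246.33708417]
```

View pics/w2.png

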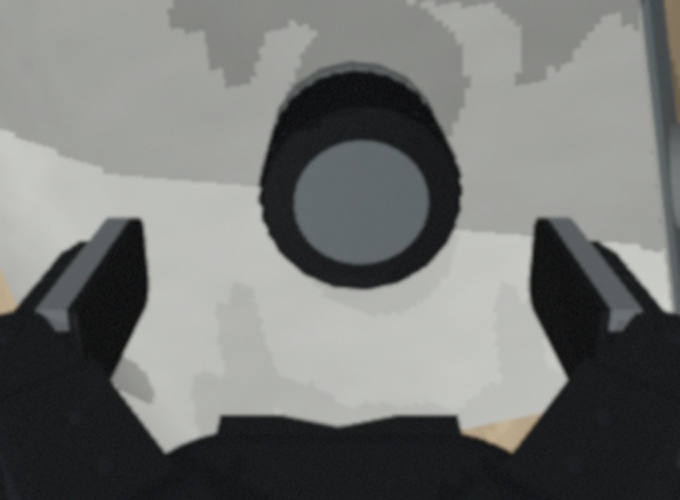

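The cap's top centre is at full-image (330.5,250.5), predicted (334.8,248.2), and the fingers are centred at x≈320. I'll shift the model by that offset, centre the tool, and pre-rotate it.

In the tool's units: 0.0055 m is 0.088, 0.002 m is 0.032, 0.18 rad / 3.1416 = 0.0573.

```bash
sed -i 's/^SX=.*/SX=np.array([.5892,.0100,.2483])/' h.py; python3 -c "
from h import *
delta(neck+.050*u,-u)"
```

```text
tool-frame move [0.0017 0.0048 0.0054]
rotvec tool [ 0.0101 -0.0001  0.    ]
q [ 0.066  0.746  1.033 -0.096  1.867  0.061] tcp [0.6506 0.0251 0.1865] open 1.0
```

>>> nudge_tcp:
  deltas:
    - {"tx":0.032, "ty":0.088, "tz":0.016, "wx":0.0025, "jaw":1}
    - {"wz":0.0573, "jaw":1}
    - {"wz":0.0573, "jaw":1}
    - {"wz":0.0573, "jaw":1}
    - {"wz":0.0573, "jaw":1}
    - {"wz":0.0573, "jaw":1}
    - {"wz":0.0573, "jaw":1}
    - {"wz":0.0573, "jaw":1}

```text
clock: 4.7
tcp_pos: [0.6562, 0.0272, 0.1811]
ee_rot: [[0.825, 0.293, -0.484], [0.267, -0.956, -0.123], [-0.498, -0.028, -0.867]]
ft_force: [-0.0, -0.2, -0.7]
opening: 0.998
grip_force: 0.0
```

```bash
python3 -c "
from h import *
delta(neck+.050*u,-u)"
```

```text
tool-frame move [-0.0027  0.0001  0.0037]
rotvec tool [ 0.0005 -0.0011  0.    ]
q [ 0.068  0.765  1.013 -0.095  1.878  1.329] tcp [0.6562 0.0272 0.1811] open 0.998
```

In the tool's units: 0.18 rad / 3.1416 = 0.0573.

>>> nudge_tcp:
  deltas:
    - {"wz":0.0573, "jaw":1}
    - {"wz":0.0573, "jaw":1}
    - {"wz":0.0573, "jaw":1}
    - {"wz":0.0573, "jaw":1}
    - {"wz":0.0573, "jaw":1}
    - {"wz":0.0573, "jaw":1}
    - {"jaw":1}

```text
clock: 5.58
tcp_pos: [0.656, 0.0272, 0.1811]
ee_rot: [[0.652, -0.584, -0.484], [-0.711, -0.692, -0.123], [-0.263, 0.424, -0.867]]
ft_force: [0.8, -0.1, -0.5]
opening: 1.0
grip_force: 0.0
```

```bash
python3 -c "
from h import *
delta(neck+.014*u,-u)"
```

```text
tool-frame move [-0.0012  0.0023  0.0396]
rotvec tool [-0.0006 -0.0009  0.    ]
q [ 0.068  0.765  1.013 -0.095  1.878  2.401] tcp [0.656  0.0272 0.1811] open 1.0
```

In the tool's units: 0.013 m is 0.208, 0.012 m is 0.192.

>>> nudge_tcp:
  deltas:
    - {"tx":-0.016, "ty":0.032, "tz":0.208, "jaw":1}
    - {"tz":0.208, "jaw":1}
    - {"tz":0.192, "jaw":1}
    - {"jaw":0.75}
    - {"jaw":0.66}
    - {"jaw":0.63}
  squeeze: 20

```text
clock: 6.32
tcp_pos: [0.6358, 0.0218, 0.15]
ee_rot: [[0.651, -0.586, -0.483], [-0.713, -0.691, -0.123], [-0.261, 0.424, -0.867]]
ft_force: [0.8, 0.6, 0.5]
opening: 0.631
grip_force: 0.2
```

>>> nudge_tcp:
  deltas:
    - {"jaw":0.6}
    - {"jaw":0.55}
    - {"jaw":0.5}

```text
clock: 6.7
tcp_pos: [0.6359, 0.0218, 0.1501]
ee_rot: [[0.651, -0.586, -0.482], [-0.713, -0.691, -0.123], [-0.261, 0.424, -0.867]]
ft_force: [3.9, 0.9, 3.7]
opening: 0.605
grip_force: 20.6
```

```bash
python3 -c "
from h import *
delta(neck+.014*u,-u)"
```

```text
tool-frame move [-0.      0.      0.0023]
rotvec tool [-0.002 -0.002 -0.   ]
q [ 0.063  0.745  1.13  -0.095  1.779  2.407] tcp [0.6359 0.0218 0.1501] open 0.605
```

Gripped squarely at 51.4 mm with 20 N. Now the first unscrewing stroke.

In the tool's units: -0.0002 m is -0.0032, -0.0001 m is -0.0016, -0.18 rad / 3.1416 = -0.0573.

>>> nudge_tcp:
  deltas:
    - {"tz":-0.0032, "wz":-0.0318, "jaw":0.5}
    - {"tz":-0.0032, "wz":-0.0573, "jaw":0.5}
    - {"tz":-0.0032, "wz":-0.0573, "jaw":0.5}
    - {"tz":-0.0016, "wz":-0.0573, "jaw":0.5}

```text
clock: 7.2
tcp_pos: [0.6362, 0.0217, 0.15]
ee_rot: [[0.873, -0.076, -0.482], [-0.154, -0.98, -0.123], [-0.464, 0.182, -0.867]]
ft_force: [3.1, 1.5, 0.2]
opening: 0.602
grip_force: 20.4
```

>>> nudge_tcp:
  deltas:
    - {"tz":-0.0032, "wz":-0.0573, "jaw":0.5}
    - {"tz":-0.0032, "wz":-0.0573, "jaw":0.5}
    - {"tz":-0.0016, "wz":-0.0573, "jaw":0.5}
    - {"tz":-0.0032, "wz":-0.0573, "jaw":0.5}
    - {"tz":-0.0032, "wz":-0.0573, "jaw":0.5}
    - {"tz":-0.0016, "wz":-0.0573, "jaw":0.5}

```text
clock: 7.95
tcp_pos: [0.6364, 0.022, 0.1506]
ee_rot: [[0.478, 0.733, -0.484], [0.792, -0.598, -0.123], [-0.379, -0.324, -0.867]]
ft_force: [4.0, 2.0, 0.7]
opening: 0.604
grip_force: 20.7
```

```bash
python3 -c "
from h import *
delta(neck+.014*u,-u)
s=read_state();print(s['ft_force'],s['torque'])"
```

```text
tool-frame move [-0.0002 -0.0001  0.003 ]
rotvec tool [ 0.001  -0.0009  0.    ]
q [ 0.063  0.747  1.126 -0.094  1.782  0.681] tcp [0.6364 0.022  0.1506] open 0.604
[4.01260254 1.97373124 0.73842807] [ 0.26767083 -0.67804141 -0.14235399]
```

In the tool's units: -0.0002 m is -0.0032, -0.0001 m is -0.0016, -0.18 rad / 3.1416 = -0.0573.

>>> nudge_tcp:
  deltas:
    - {"tz":-0.0032, "wz":-0.0573, "jaw":0.5}
    - {"tz":-0.0032, "wz":-0.0573, "jaw":0.5}
    - {"tz":-0.0032, "wz":-0.0573, "jaw":0.5}
    - {"tz":-0.0032, "wz":-0.0573, "jaw":0.5}
    - {"tz":-0.0032, "wz":-0.0573, "jaw":0.5}
    - {"tz":-0.0032, "wz":-0.0573, "jaw":0.5}
    - {"tz":-0.0016, "wz":-0.0573, "jaw":0.5}
    - {"tz":-0.0032, "wz":-0.0573, "jaw":0.5}

```text
clock: 8.95
tcp_pos: [0.6367, 0.022, 0.1521]
ee_rot: [[-0.664, 0.569, -0.485], [0.696, 0.707, -0.123], [0.273, -0.419, -0.866]]
ft_force: [2.2, 0.3, 1.0]
opening: 0.602
grip_force: 20.8
```

>>> nudge_tcp:
  deltas:
    - {"tz":-0.0032, "wz":-0.0573, "jaw":0.5}
    - {"tz":-0.0032, "wz":-0.0573, "jaw":0.5}
    - {"tz":-0.0016, "wz":-0.0573, "jaw":0.5}
    - {"tz":-0.0032, "wz":-0.0573, "jaw":0.5}
    - {"tz":-0.0032, "wz":-0.0573, "jaw":0.5}
    - {"tz":-0.0016, "wz":-0.0573, "jaw":0.5}
    - {"tz":-0.0032, "wz":-0.0573, "jaw":0.5}
    - {"tz":-0.0032, "wz":-0.0573, "jaw":0.5}
    - {"jaw":0.5}

```text
clock: 10.07
tcp_pos: [0.637, 0.0221, 0.1535]
ee_rot: [[-0.655, -0.579, -0.485], [-0.604, 0.787, -0.123], [0.454, 0.213, -0.866]]
ft_force: [-0.0, 0.9, 0.3]
opening: 0.602
grip_force: 20.8
```

```bash
python3 - <<'E'
from h import *
import cv2
delta(neck+.014*u,-u)
s=read_state();print(s['ft_force']@u,s['torque']@u)
c=read_camera("wrist"); cv2.imwrite("pics/w3.png",cv2.resize(c["img"][150:400,150:490],None,fx=2,fy=2,interpolation=cv2.INTER_CUBIC))
E
```

```text
tool-frame move [-0.0006 -0.0003  0.0058]
rotvec tool [ 0.0002 -0.001   0.    ]
q [ 0.063  0.747  1.119 -0.095  1.792 -2.191] tcp [0.637  0.0221 0.1535] open 0.602
0.38236613407579806 0.024399334924475057
```

In the tool's units: -0.0002 m is -0.0032, -0.18 rad / 3.1416 = -0.0573.

>>> nudge_tcp:
  deltas:
    - {"tz":-0.0032, "wz":-0.0573, "jaw":0.5}
    - {"jaw":0.8}
    - {"jaw":0.9}
    - {"wz":0.0573, "jaw":0.9}
    - {"wz":0.0573, "jaw":0.9}
    - {"wz":0.0573, "jaw":0.9}
    - {"wz":0.0573, "jaw":0.9}
    - {"wz":0.0573, "jaw":0.9}
    - {"wz":0.0573, "jaw":0.9}
    - {"wz":0.0573, "jaw":0.9}

```text
clock: 11.38
tcp_pos: [0.6374, 0.0222, 0.1537]
ee_rot: [[-0.818, 0.311, -0.485], [0.416, 0.901, -0.123], [0.398, -0.302, -0.866]]
ft_force: [-0.5, -0.7, 0.4]
opening: 0.9
grip_force: 0.0
```

>>> nudge_tcp:
  deltas:
    - {"wz":0.0573, "jaw":0.9}
    - {"wz":0.0573, "jaw":0.9}
    - {"wz":0.0573, "jaw":0.9}
    - {"wz":0.0573, "jaw":0.9}
    - {"wz":0.0573, "jaw":0.9}
    - {"wz":0.0573, "jaw":0.9}
    - {"wz":0.0573, "jaw":0.9}
    - {"wz":0.0573, "jaw":0.9}
    - {"wz":0.0573, "jaw":0.9}
    - {"wz":0.0573, "jaw":0.9}

```text
clock: 12.62
tcp_pos: [0.6374, 0.0221, 0.1537]
ee_rot: [[0.488, 0.726, -0.485], [0.783, -0.609, -0.123], [-0.385, -0.319, -0.866]]
ft_force: [-0.0, -0.6, 0.5]
opening: 0.897
grip_force: 0.0
```

>>> nudge_tcp:
  deltas:
    - {"wz":0.0573, "jaw":0.9}
    - {"wz":0.0573, "jaw":0.9}
    - {"wz":0.0573, "jaw":0.9}
    - {"wz":0.0573, "jaw":0.9}
    - {"wz":0.0573, "jaw":0.9}
    - {"wz":0.0573, "jaw":0.9}
    - {"wz":0.0573, "jaw":0.9}
    - {"wz":0.0573, "jaw":0.9}
    - {"wz":0.0573, "jaw":0.9}
    - {"jaw":0.9}

```text
clock: 13.88
tcp_pos: [0.6374, 0.0222, 0.1537]
ee_rot: [[0.705, -0.517, -0.484], [-0.64, -0.758, -0.123], [-0.304, 0.397, -0.866]]
ft_force: [0.2, 0.1, 0.6]
opening: 0.901
grip_force: 0.0
```

```bash
python3 - <<'E'
from h import *
import cv2
delta(neck+.017*u,-u)
c=read_camera("wrist"); cv2.imwrite("pics/w4.png",cv2.resize(c["img"][150:400,150:490],None,fx=2,fy=2,interpolation=cv2.INTER_CUBIC))
E
```

```text
tool-frame move [ 0.0002 -0.0003  0.0032]
rotvec tool [ 0.0001 -0.0004 -0.    ]
q [ 0.063  0.747  1.118 -0.095  1.791  2.307] tcp [0.6374 0.0222 0.1537] open 0.901
```

View pics/w4.png

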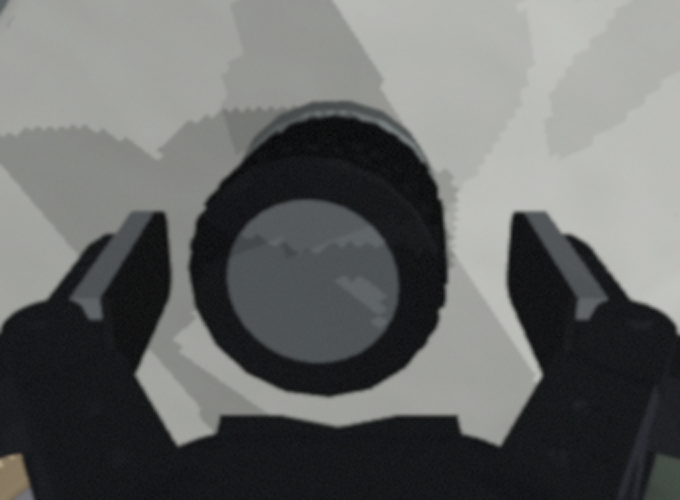

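The cap leans slightly downhill in its thread play: top centre at crop (313,281), with the pads' midpoint at 339. Closing gently should square it up, so I'll close slowly and watch the force.

>>> nudge_tcp:
  deltas:
    - {"jaw":0.75}
    - {"jaw":0.7}
    - {"jaw":0.67}
    - {"jaw":0.65}
  squeeze: 20

```text
clock: 14.42
tcp_pos: [0.6383, 0.023, 0.1539]
ee_rot: [[0.706, -0.518, -0.482], [-0.64, -0.759, -0.122], [-0.303, 0.395, -0.868]]
ft_force: [3.0, 3.1, 0.6]
opening: 0.649
grip_force: 1.8
```

>>> nudge_tcp:
  deltas:
    - {"jaw":0.63}
    - {"jaw":0.61}
    - {"jaw":0.58}
    - {"jaw":0.5}

```text
clock: 14.92
tcp_pos: [0.6385, 0.0231, 0.1541]
ee_rot: [[0.707, -0.519, -0.481], [-0.64, -0.759, -0.122], [-0.302, 0.394, -0.868]]
ft_force: [4.9, 4.5, 1.8]
opening: 0.612
grip_force: 19.9
```

```bash
python3 - <<'E'
from h import *
import cv2
s=read_state();print(s['ft_force']@u,s['torque']@u)
c=read_camera("wrist"); cv2.imwrite("pics/w5.png",cv2.resize(c["img"][150:400,150:490],None,fx=2,fy=2,interpolation=cv2.INTER_CUBIC))
E
```

```text
4.490498058447763 -0.028686130429665658
```

View pics/w5.png

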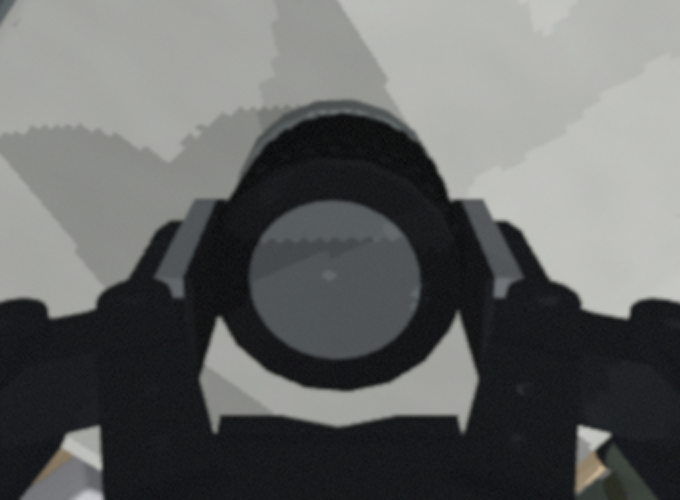

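The cap is squared up between the pads (top centre at crop 335, pads' midpoint 339). On to the second stroke.

In the tool's units: -0.0002 m is -0.0032, -0.0001 m is -0.0016, -0.18 rad / 3.1416 = -0.0573.

>>> nudge_tcp:
  deltas:
    - {"tz":-0.0032, "wz":-0.0573, "jaw":0.5}
    - {"tz":-0.0032, "wz":-0.0573, "jaw":0.5}
    - {"tz":-0.0016, "wz":-0.0573, "jaw":0.5}
    - {"tz":-0.0032, "wz":-0.0573, "jaw":0.5}
    - {"tz":-0.0032, "wz":-0.0573, "jaw":0.5}
    - {"tz":-0.0016, "wz":-0.0573, "jaw":0.5}
    - {"tz":-0.0032, "wz":-0.0573, "jaw":0.5}
    - {"tz":-0.0032, "wz":-0.0573, "jaw":0.5}
    - {"tz":-0.0016, "wz":-0.0573, "jaw":0.5}

```text
clock: 16.1
tcp_pos: [0.6386, 0.0225, 0.1561]
ee_rot: [[0.478, 0.733, -0.483], [0.792, -0.598, -0.123], [-0.379, -0.324, -0.867]]
ft_force: [3.2, 2.4, 4.1]
opening: 0.609
grip_force: 20.0
```

>>> nudge_tcp:
  deltas:
    - {"tz":-0.0032, "wz":-0.0573, "jaw":0.5}
    - {"tz":-0.0032, "wz":-0.0573, "jaw":0.5}
    - {"tz":-0.0032, "wz":-0.0573, "jaw":0.5}
    - {"tz":-0.0032, "wz":-0.0573, "jaw":0.5}
    - {"tz":-0.0032, "wz":-0.0573, "jaw":0.5}
    - {"tz":-0.0016, "wz":-0.0573, "jaw":0.5}
    - {"tz":-0.0032, "wz":-0.0573, "jaw":0.5}
    - {"tz":-0.0032, "wz":-0.0573, "jaw":0.5}
    - {"tz":-0.0016, "wz":-0.0573, "jaw":0.5}

```text
clock: 17.23
tcp_pos: [0.6401, 0.0225, 0.1569]
ee_rot: [[-0.757, 0.443, -0.481], [0.558, 0.82, -0.123], [0.34, -0.362, -0.868]]
ft_force: [5.2, 1.9, 4.2]
opening: 0.612
grip_force: 20.3
```

>>> nudge_tcp:
  deltas:
    - {"tz":-0.0032, "wz":-0.0573, "jaw":0.5}
    - {"tz":-0.0032, "wz":-0.0573, "jaw":0.5}
    - {"tz":-0.0032, "wz":-0.0573, "jaw":0.5}
    - {"tz":-0.0032, "wz":-0.0573, "jaw":0.5}
    - {"tz":-0.0032, "wz":-0.0573, "jaw":0.5}
    - {"tz":-0.0016, "wz":-0.0573, "jaw":0.5}
    - {"tz":-0.0032, "wz":-0.0573, "jaw":0.5}
    - {"tz":-0.0032, "wz":-0.0573, "jaw":0.5}
    - {"jaw":0.5}

```text
clock: 18.35
tcp_pos: [0.6408, 0.0225, 0.1581]
ee_rot: [[-0.54, -0.69, -0.481], [-0.738, 0.664, -0.124], [0.405, 0.288, -0.868]]
ft_force: [4.7, 1.7, 1.9]
opening: 0.614
grip_force: 20.4
```

```bash
python3 - <<'E'
from h import *
delta(neck+.014*u,-u)
s=read_state();print(s['ft_force']@u,s['torque']@u)
E
```

```text
tool-frame move [-0.0001  0.0007  0.0117]
rotvec tool [-0.0034  0.0017 -0.    ]
q [ 0.063  0.748  1.103 -0.096  1.802 -2.375] tcp [0.6408 0.0225 0.1581] open 0.614
4.16434379150972 0.12029182893653434
```

In the tool's units: -0.0005 m is -0.008, -0.0002 m is -0.0032, -0.1 rad / 3.1416 = -0.0318.

>>> nudge_tcp:
  deltas:
    - {"tz":-0.0032, "wz":-0.0318, "jaw":0.5}
    - {"tz":-0.008, "jaw":0.5}
    - {"tz":-0.008, "jaw":0.5}
    - {"jaw":0.5}

```text
clock: 18.85
tcp_pos: [0.6407, 0.0228, 0.1583]
ee_rot: [[-0.469, -0.739, -0.484], [-0.799, 0.588, -0.123], [0.376, 0.329, -0.867]]
ft_force: [5.4, 1.7, -1.2]
opening: 0.608
grip_force: 20.7
```

>>> nudge_tcp:
  deltas:
    - {"tz":-0.008, "jaw":0.5}
    - {"tz":-0.008, "jaw":0.5}
    - {"jaw":0.5}

```text
clock: 19.23
tcp_pos: [0.6408, 0.023, 0.1587]
ee_rot: [[-0.468, -0.739, -0.485], [-0.799, 0.588, -0.123], [0.376, 0.33, -0.866]]
ft_force: [3.1, 0.7, -7.5]
opening: 0.608
grip_force: 21.4
```

```bash
python3 - <<'E'
from h import *
delta(neck+.014*u,-u)
s=read_state();print(s['ft_force']@u,s['torque']@u)
E
```

```text
tool-frame move [0.0001 0.0001 0.0123]
rotvec tool [-0.     -0.0003 -0.    ]
q [ 0.064  0.75   1.099 -0.095  1.808 -2.474] tcp [0.6408 0.023  0.1587] open 0.608
-4.895160722780137 -0.032158302710835286
```

The thread is still slightly engaged, since a lift draws about 7 N. I'll ease off, regrip, and turn further.

In the tool's units: 0.001 m is 0.016, 0.18 rad / 3.1416 = 0.0573.

>>> nudge_tcp:
  deltas:
    - {"tz":0.016, "jaw":0.5}
    - {"jaw":0.65}
    - {"jaw":0.72}
    - {"wz":0.0573, "jaw":0.72}
    - {"wz":0.0573, "jaw":0.72}
    - {"wz":0.0573, "jaw":0.72}
    - {"wz":0.0573, "jaw":0.72}
    - {"wz":0.0573, "jaw":0.72}
    - {"wz":0.0573, "jaw":0.72}
    - {"wz":0.0573, "jaw":0.72}

```text
clock: 20.48
tcp_pos: [0.6397, 0.0227, 0.1596]
ee_rot: [[-0.845, 0.225, -0.485], [0.321, 0.939, -0.123], [0.428, -0.26, -0.866]]
ft_force: [-0.3, -0.0, 0.3]
opening: 0.717
grip_force: 0.0
```

>>> nudge_tcp:
  deltas:
    - {"wz":0.0573, "jaw":0.72}
    - {"wz":0.0573, "jaw":0.72}
    - {"wz":0.0573, "jaw":0.72}
    - {"wz":0.0573, "jaw":0.72}
    - {"wz":0.0573, "jaw":0.72}
    - {"wz":0.0573, "jaw":0.72}
    - {"wz":0.0573, "jaw":0.72}
    - {"jaw":0.68}
    - {"jaw":0.65}

```text
clock: 21.6
tcp_pos: [0.6407, 0.0228, 0.1592]
ee_rot: [[-0.051, 0.874, -0.483], [0.992, -0.01, -0.123], [-0.113, -0.486, -0.867]]
ft_force: [2.6, 0.1, 0.9]
opening: 0.65
grip_force: 0.9
```

>>> nudge_tcp:
  deltas:
    - {"jaw":0.63}
    - {"jaw":0.61}
    - {"jaw":0.58}
    - {"jaw":0.5}
  squeeze: 20

```text
clock: 22.1
tcp_pos: [0.6417, 0.0229, 0.1591]
ee_rot: [[-0.05, 0.876, -0.481], [0.992, -0.011, -0.123], [-0.113, -0.483, -0.868]]
ft_force: [6.1, 0.8, 1.9]
opening: 0.608
grip_force: 20.1
```

```bash
python3 - <<'E'
from h import *
delta(neck+.014*u,-u)
s=read_state();print(s['ft_force']@u,s['torque']@u)
E
```

```text
tool-frame move [ 0.0003 -0.0008  0.013 ]
rotvec tool [0.0046 0.0004 0.    ]
q [ 0.064  0.749  1.099 -0.095  1.804  0.045] tcp [0.6417 0.0229 0.1591] open 0.608
4.688699918100607 0.04854955548926897
```

In the tool's units: -0.0002 m is -0.0032, -0.0001 m is -0.0016, -0.18 rad / 3.1416 = -0.0573.

>>> nudge_tcp:
  deltas:
    - {"tz":-0.0032, "wz":-0.0573, "jaw":0.5}
    - {"tz":-0.0032, "wz":-0.0573, "jaw":0.5}
    - {"tz":-0.0016, "wz":-0.0573, "jaw":0.5}
    - {"tz":-0.0032, "wz":-0.0573, "jaw":0.5}
    - {"jaw":0.5}

```text
clock: 22.72
tcp_pos: [0.642, 0.0237, 0.1595]
ee_rot: [[-0.615, 0.625, -0.481], [0.752, 0.647, -0.122], [0.235, -0.437, -0.868]]
ft_force: [6.4, 2.0, 1.6]
opening: 0.611
grip_force: 20.4
```

>>> nudge_tcp:
  deltas:
    - {"tz":-0.0032, "wz":-0.0573, "jaw":0.5}
    - {"tz":-0.0032, "wz":-0.0573, "jaw":0.5}
    - {"tz":-0.0032, "wz":-0.0573, "jaw":0.5}
    - {"tz":-0.0032, "wz":-0.0573, "jaw":0.5}
    - {"jaw":0.5}

```text
clock: 23.35
tcp_pos: [0.6417, 0.0239, 0.1604]
ee_rot: [[-0.873, 0.066, -0.482], [0.142, 0.982, -0.122], [0.466, -0.175, -0.867]]
ft_force: [5.5, 2.5, 2.6]
opening: 0.603
grip_force: 20.4
```

>>> nudge_tcp:
  deltas:
    - {"tz":-0.008, "jaw":0.5}
    - {"tz":-0.008, "jaw":0.5}
    - {"jaw":0.5}

```text
clock: 23.72
tcp_pos: [0.6416, 0.0239, 0.1606]
ee_rot: [[-0.873, 0.066, -0.484], [0.142, 0.982, -0.122], [0.468, -0.175, -0.866]]
ft_force: [3.4, 5.1, -0.4]
opening: 0.605
grip_force: 20.7
```

```bash
python3 - <<'E'
from h import *
delta(neck+.014*u,-u)
s=read_state();print(s['ft_force']@u,s['torque']@u)
E
```

```text
tool-frame move [-0.0002 -0.0006  0.0144]
rotvec tool [0.0009 0.0005 0.    ]
q [ 0.064  0.75   1.094 -0.094  1.812 -1.394] tcp [0.6416 0.0239 0.1606] open 0.605
1.9252430164470562 0.016574586672529708
```

In the tool's units: -0.0005 m is -0.008, -0.1 rad / 3.1416 = -0.0318.

>>> nudge_tcp:
  deltas:
    - {"tz":-0.008, "wz":-0.0318, "jaw":0.5}
    - {"tz":-0.008, "wz":-0.0318, "jaw":0.5}
    - {"jaw":0.5}

```text
clock: 24.1
tcp_pos: [0.6417, 0.0239, 0.1613]
ee_rot: [[-0.868, -0.108, -0.485], [-0.055, 0.991, -0.122], [0.494, -0.079, -0.866]]
ft_force: [2.7, 3.5, -3.2]
opening: 0.603
grip_force: 21.0
```

>>> nudge_tcp:
  deltas:
    - {"tz":-0.008, "wz":-0.0318, "jaw":0.5}
    - {"tz":-0.008, "wz":-0.0318, "jaw":0.5}
    - {"jaw":0.5}

```text
clock: 24.48
tcp_pos: [0.6419, 0.0239, 0.1621]
ee_rot: [[-0.829, -0.277, -0.486], [-0.25, 0.961, -0.122], [0.501, 0.02, -0.865]]
ft_force: [0.4, 4.6, -1.4]
opening: 0.6
grip_force: 21.1
```

```bash
python3 - <<'E'
from h import *
import cv2
delta(neck+.014*u,-u)
s=read_state();print(s['ft_force']@u,s['torque']@u)
c=read_camera("scene"); cv2.imwrite("pics/s2.png",cv2.resize(c["img"][150:300,240:400],None,fx=4,fy=4,interpolation=cv2.INTER_CUBIC))
E
```

```text
tool-frame move [-0.0005 -0.0005  0.0159]
rotvec tool [ 0.0008 -0.0014 -0.    ]
q [ 0.064  0.751  1.089 -0.094  1.818 -1.792] tcp [0.6419 0.0239 0.1621] open 0.6
-0.4401627704218074 -0.008672345711553862
```

Units first: shifts go in shares of 62.5 mm and turns go in shares of pi rad. So -0.001 m is -0.016, -0.05 rad / 3.1416 = -0.0159.

>>> nudge_tcp:
  deltas:
    - {"tz":-0.016, "wz":-0.0159, "jaw":0.5}
    - {"tz":-0.016, "wz":-0.0159, "jaw":0.5}
    - {"jaw":0.5}

```text
clock: 24.9
tcp_pos: [0.643, 0.0238, 0.1643]
ee_rot: [[-0.797, -0.359, -0.486], [-0.344, 0.931, -0.123], [0.496, 0.069, -0.865]]
ft_force: [-0.8, 3.6, -1.9]
opening: 0.604
grip_force: 21.7
```

>>> nudge_tcp:
  deltas:
    - {"tz":-0.016, "jaw":0.5}
    - {"tz":-0.016, "jaw":0.5}
    - {"jaw":0.5}

```text
clock: 25.28
tcp_pos: [0.6441, 0.0242, 0.1657]
ee_rot: [[-0.796, -0.361, -0.486], [-0.346, 0.93, -0.123], [0.496, 0.07, -0.866]]
ft_force: [-1.3, 3.9, -6.7]
opening: 0.602
grip_force: 21.8
```

```bash
python3 - <<'E'
from h import *
delta(neck+.014*u,-u)
s=read_state();print(s['ft_force']@u,s['torque']@u)
E
```

```text
tool-frame move [-0.0004 -0.0003  0.0201]
rotvec tool [ 0.0004 -0.0009 -0.    ]
q [ 0.065  0.752  1.077 -0.094  1.828 -1.895] tcp [0.6441 0.0242 0.1657] open 0.602
-5.9515307104687 0.040001553066906205
```

```bash
python3 - <<'E'
from station import bot, read_camera, finish_job, read_state
import cv2,numpy as np
a=read_camera("wrist")["img"][150:400,170:470]; b=read_camera("side")["img"][130:210,290:390]
cv2.imwrite("pics/m1.png",np.hstack([cv2.resize(a,(400,333)),cv2.resize(b,(400,333),interpolation=cv2.INTER_CUBIC)]))
E
```

```text
(no output)
```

View pics/m1.png

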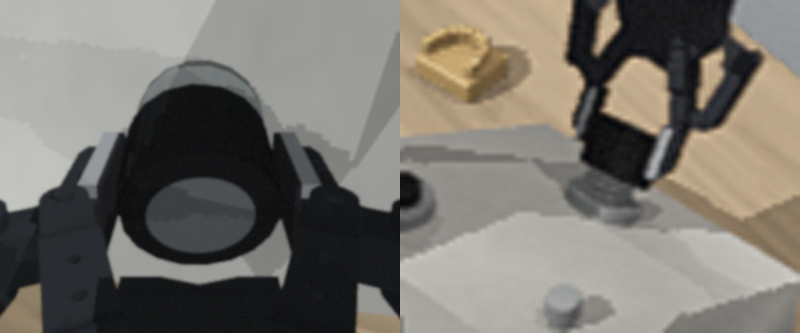

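The wrist crop shows the cap risen with the spout visible, but its top has leaned towards −x of the tool (flattened ellipse at (200,215)). That is about 0.4 rad about the finger line, so it is jamming slightly. I'll tilt the tool to bring the cap back coaxial, then lift.

In the tool's units: -0.08 rad / 3.1416 = -0.0255.

>>> nudge_tcp:
  deltas:
    - {"wy":-0.0255, "jaw":0.5}
    - {"wy":-0.0255, "jaw":0.5}
    - {"jaw":0.5}

```text
clock: 25.75
tcp_pos: [0.6444, 0.0224, 0.1686]
ee_rot: [[-0.865, -0.361, -0.348], [-0.36, 0.93, -0.069], [0.349, 0.066, -0.935]]
ft_force: [-0.4, 0.1, 2.4]
opening: 0.607
grip_force: 22.0
```

```bash
python3 - <<'E'
from h import *
s=read_state();print(s['ft_force']@u,s['torque'])
E
```

```text
1.9143309486426507 [ 0.02766858 -0.0542051  -0.03725805]
```

>>> nudge_tcp:
  deltas:
    - {"wy":-0.0255, "jaw":0.5}
    - {"wy":-0.0255, "jaw":0.5}
    - {"jaw":0.5}

```text
clock: 26.12
tcp_pos: [0.6444, 0.0226, 0.1677]
ee_rot: [[-0.909, -0.361, -0.208], [-0.367, 0.93, -0.01], [0.197, 0.067, -0.978]]
ft_force: [0.4, -0.3, 1.4]
opening: 0.6
grip_force: 21.8
```

```bash
python3 - <<'E'
from station import bot, read_camera, finish_job, read_state
import cv2,numpy as np
a=read_camera("wrist")["img"][150:400,170:470]; b=read_camera("side")["img"][130:210,290:390]
cv2.imwrite("pics/m2.png",np.hstack([cv2.resize(a,(400,333)),cv2.resize(b,(400,333),interpolation=cv2.INTER_CUBIC)]))
E
```

```text
(no output)
```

View pics/m2.png

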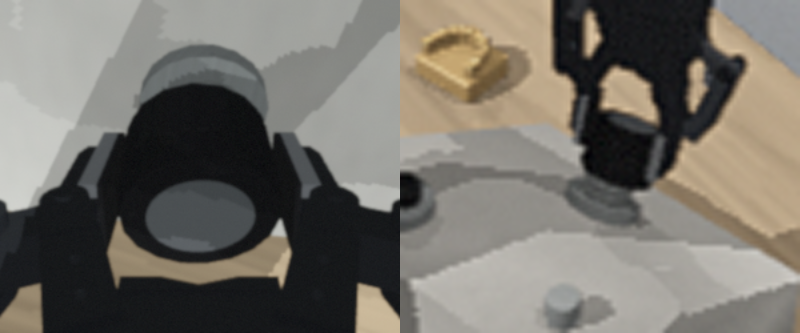

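The cap is now coaxial with the neck and loads are near zero (10 pictures used). I'll lift it along the neck axis.

In the tool's units: -0.003 m is -0.048, -0.001 m is -0.016.

>>> nudge_tcp:
  deltas:
    - {"tx":-0.016, "tz":-0.048, "jaw":0.5}
    - {"tx":-0.016, "tz":-0.048, "jaw":0.5}

```text
clock: 26.48
tcp_pos: [0.648, 0.0249, 0.1709]
ee_rot: [[-0.908, -0.361, -0.21], [-0.368, 0.93, -0.008], [0.198, 0.07, -0.978]]
ft_force: [0.5, -0.8, -0.5]
opening: 0.607
grip_force: 21.8
```

>>> nudge_tcp:
  deltas:
    - {"tx":-0.016, "tz":-0.048, "jaw":0.5}
    - {"tx":-0.0256, "tz":-0.0752, "jaw":0.5}
    - {"tx":-0.0512, "tz":-0.1504, "jaw":0.5}
    - {"tx":-0.0512, "tz":-0.1504, "jaw":0.5}
    - {"tx":-0.0512, "tz":-0.1504, "jaw":0.5}
    - {"jaw":0.5}

```text
clock: 27.22
tcp_pos: [0.667, 0.0296, 0.2053]
ee_rot: [[-0.909, -0.361, -0.207], [-0.368, 0.93, -0.008], [0.195, 0.069, -0.978]]
ft_force: [-0.5, -0.2, -0.8]
opening: 0.602
grip_force: 21.8
```

```bash
python3 - <<'E'
from h import *
import cv2
delta(np.array([.414,-.345,.20]),np.array([0,0,-1.]))
s=read_state();print(s['ft_force'])
c=read_camera("wrist"); pickle.dump(c,open("w.pkl","wb"))
a=c["img"].astype(int); g=a.mean(2)
# grey top disc of the cap: connected bright region around the known spot, framed by black
m=((g>55)&(g<140)).astype(np.uint8); 
n,l,st,ce=cv2.connectedComponentsWithStats(m)
for k in range(1,n):
    if st[k,4]>800: print(st[k],ce[k].round(1))
k=l[312,320]; pts=np.argwhere(l==k)[:,::-1].astype(np.int32)
print(cv2.fitEllipse(cv2.convexHull(pts)))
E
```

```text
tool-frame move [ 0.3668 -0.2573  0.0604]
rotvec tool [ 0.0694 -0.1965 -0.    ]
q [ 0.028  0.594  1.192 -0.002  1.563 -1.92 ] tcp [0.667  0.0296 0.2053] open 0.602
[-0.52533386 -0.18082427 -0.76970143]
[ 436    0   98  141 3891] [486.8  42.2]
[ 566   58   74  126 4213] [606.2 128.3]
[ 104  135   52  116 3442] [128.1 200.5]
[    0   144   620   256 13243] [268.4 247.1]
[ 279  285   82   55 3504] [319.7 311.9]
[ 160  362   42   38 1019] [186.2 384.4]
((319.7628173828125, 311.93902587890625), (54.113861083984375, 81.88890838623047), 86.46100616455078)
```

```bash
cat > capfit.py <<'E'
from h import *
import cv2
def capfit(c=None):
    c=c or read_camera("wrist"); s=read_state(); A=s["ee_rot"];T=s["tcp_pos"]
    g=c["img"].astype(int).mean(2); m=((g>55)&(g<140)).astype(np.uint8); n,l,st,ce=cv2.connectedComponentsWithStats(m)
    best=[k for k in range(1,n) if 270<ce[k][0]<370 and 230<ce[k][1]<370 and 1500<st[k,4]<9000]
    k=best[0]; (cx,cy),(a,b),_=cv2.fitEllipse(cv2.convexHull(np.argwhere(l==k)[:,::-1].astype(np.int32)))
    ph=np.linspace(0,2*np.pi,40)
    def f(p):
        x,y,z,th=p; ax=np.array([-np.sin(th),0,-np.cos(th)]); e=np.cross(ax,[0,1,0])
        P=[proj("",T+A@(np.array([x,y,z])+.0178*(np.cos(t)*e+np.sin(t)*np.array([0,1,0]))),c) for t in ph]
        (u_,v_),(a_,b_),_=cv2.fitEllipse(np.array(P,np.float32)); return [u_-cx,v_-cy,a_-a,b_-b]
    r=least_squares(f,[0,0,-.03,.3],x_scale=[.01,.01,.01,.1],diff_step=1e-3); print("top x,y,z,theta in tool",r.x.round(4),"res",r.fun.round(2))
    x,y,z,th=r.x; ax=A@np.array([-np.sin(th),0,-np.cos(th)]); rim=T+A@np.array([x,y,z])-.036*ax
    print("cap axis",ax.round(3),"rim centre",rim.round(4)); return ax,rim
E
python3 - <<'E'
from capfit import *
capfit(pickle.load(open("w.pkl","rb")))
E
```

```text
top x,y,z,theta in tool [-0.0136 -0.0011 -0.0216  0.2803] res [0. 0. 0. 0.]
cap axis [0.451 0.109 0.886] rim centre [0.6674 0.0298 0.1912]
```

The cap is off, at roughly 0.3 rad in the grip. Next I raise it, turn the wrist for joint room, then move to the tray.

In the tool's units: -0.03 m is -0.48, 0.006 m is 0.096, 0.18 rad / 3.1416 = 0.0573.

>>> nudge_tcp:
  deltas:
    - {"tx":0.096, "ty":0.032, "tz":-0.48, "jaw":0.5}
    - {"tx":0.096, "ty":0.032, "tz":-0.48, "jaw":0.5}
    - {"wz":0.0573, "jaw":0.5}
    - {"wz":0.0573, "jaw":0.5}
    - {"wz":0.0573, "jaw":0.5}
    - {"wz":0.0573, "jaw":0.5}
    - {"wz":0.0573, "jaw":0.5}
    - {"wz":0.0573, "jaw":0.5}
    - {"jaw":0.5}

```text
clock: 28.4
tcp_pos: [0.666, 0.0293, 0.2652]
ee_rot: [[-0.748, 0.63, -0.21], [0.645, 0.764, -0.008], [0.155, -0.141, -0.978]]
ft_force: [0.7, -1.8, -1.7]
opening: 0.607
grip_force: 21.8
```

```bash
python3 - <<'E'
from capfit import *
ax,rim=capfit()
A=read_state()["ee_rot"]; v=np.cross(ax,[0,0,1]); v*=np.arcsin(np.linalg.norm(v))/np.linalg.norm(v); print("upright rotvec tool",(A.T@v).round(3))
delta(np.array([.414,-.345,.265]))
E
```

```text
top x,y,z,theta in tool [-0.0145 -0.0009 -0.0209  0.277 ] res [ 0.  0. -0.  0.]
cap axis [ 0.406 -0.169  0.898] rim centre [0.6661 0.0255 0.2513]
upright rotvec tool [-0.14  -0.432  0.04 ]
tool-frame move [-0.0525 -0.4447  0.0561]
q [ 0.028  0.572  1.086 -0.002  1.695 -0.844] tcp [0.6661 0.0293 0.2653] open 0.599
```

In the tool's units: -0.0556 m is -0.8896, 0.007 m is 0.112.

>>> nudge_tcp:
  deltas:
    - {"tx":-0.1056, "ty":-0.8896, "tz":0.112, "jaw":0.5}
    - {"tx":-0.1056, "ty":-0.8896, "tz":0.112, "jaw":0.5}
    - {"tx":-0.1056, "ty":-0.8896, "tz":0.112, "jaw":0.5}
    - {"tx":-0.1056, "ty":-0.8896, "tz":0.112, "jaw":0.5}
    - {"tx":-0.1056, "ty":-0.8896, "tz":0.112, "jaw":0.5}
    - {"tx":-0.1056, "ty":-0.8896, "tz":0.112, "jaw":0.5}
    - {"tx":-0.1056, "ty":-0.8896, "tz":0.112, "jaw":0.5}
    - {"tx":-0.1056, "ty":-0.8896, "tz":0.112, "jaw":0.5}
    - {"jaw":0.5}

```text
clock: 29.58
tcp_pos: [0.411, -0.3469, 0.2655]
ee_rot: [[-0.745, 0.633, -0.209], [0.649, 0.761, -0.007], [0.155, -0.141, -0.978]]
ft_force: [0.7, 0.1, -1.1]
opening: 0.602
grip_force: 21.9
```

>>> nudge_tcp:
  deltas:
    - {"wx":-0.015, "wy":-0.0458, "wz":0.0032, "jaw":0.5}
    - {"wx":-0.015, "wy":-0.0458, "wz":0.0032, "jaw":0.5}
    - {"wx":-0.015, "wy":-0.0458, "wz":0.0032, "jaw":0.5}
    - {"jaw":0.5}

```text
clock: 30.08
tcp_pos: [0.4113, -0.3423, 0.265]
ee_rot: [[-0.729, 0.653, 0.205], [0.629, 0.757, -0.177], [-0.271, 0.0, -0.963]]
ft_force: [1.0, -0.8, -1.0]
opening: 0.605
grip_force: 21.9
```

```bash
python3 - <<'E'
from capfit import *
ax,rim=capfit()
A=read_state()["ee_rot"]; v=np.cross(ax,[0,0,1]); v*=np.arcsin(np.linalg.norm(v))/np.linalg.norm(v); print("upright rotvec tool",(A.T@v).round(3))
delta(np.array([.414,-.345,.05]))
for n in("scene","side"):
    c=read_camera(n); cv2.imwrite(f"pics/t_{n}.png",c["img"]); g=c["img"]
    # cap silhouette: dark pixels near projected cap
    p=proj("",rim+.018*ax,c); print(n,p.round(1))
# refine tray from edges of initial scene picture: grey-ness mask
for n,(x0,y0,x1,y1) in (("scene",(120,195,215,285)),("side",(290,290,420,400))):
    im=cams[n]["img"].astype(int); sat=im.max(2)-im.min(2); m=np.zeros(sat.shape,np.uint8); m[y0:y1,x0:x1]=(sat[y0:y1,x0:x1]<25)
    N,l,st,ce=cv2.connectedComponentsWithStats(m); k=1+st[1:,4].argmax(); h=cv2.convexHull(np.argwhere(l==k)[:,::-1].astype(np.int32))
    print(n,st[k],cv2.approxPolyDP(h,6,True)[:,0].tolist())
E
```

```text
top x,y,z,theta in tool [-0.0112 -0.0009 -0.0224  0.2744] res [ 0.  0.  0. -0.]
cap axis [-0.001  0.001  1.   ] rim centre [ 0.4159 -0.3473  0.2543]
upright rotvec tool [-0.     0.002  0.   ]
tool-frame move [ 0.0572 -0.0003  0.2081]
q [-7.160e-01  1.070e-01  1.788e+00  1.000e-03  9.700e-01 -1.576e+00] tcp [ 0.4129 -0.3436  0.2658] open 0.606
scene [140.4 154.6]
side [365.8 288.6]
scene [ 136  207   65   65 3315] [[200, 258], [138, 271], [136, 217], [191, 207]]
side [ 304  304  104   96 5592] [[407, 353], [353, 399], [339, 399], [304, 346], [364, 304]]
```

In the tool's units: 0.053 m is 0.848, 0.0149 m is 0.2384.

>>> nudge_tcp:
  deltas:
    - {"tx":0.2384, "tz":0.848, "jaw":0.5}
    - {"tx":0.2384, "tz":0.848, "jaw":0.5}
    - {"tx":0.2384, "tz":0.848, "jaw":0.5}
    - {"tx":0.2384, "tz":0.848, "jaw":0.5}
    - {"jaw":0.5}

```text
clock: 30.85
tcp_pos: [0.4129, -0.3434, 0.0409]
ee_rot: [[-0.731, 0.653, 0.2], [0.63, 0.757, -0.172], [-0.264, -0.0, -0.965]]
ft_force: [-0.3, 0.6, -0.2]
opening: 0.601
grip_force: 21.9
```

```bash
python3 - <<'E'
from capfit import *
ax,rim=capfit(); print(read_state()["ft_force"])
for n in("scene","side"):
    c=read_camera(n); im=c["img"]; cv2.imwrite(f"pics/u_{n}.png",im)
    p=proj("",rim+.018*ax,c).astype(int); x0,y0=p-45
    d=(im.max(2)<45).astype(np.uint8)[y0:y0+90,x0:x0+90]
    print(n,p); print("\n".join("".join("#" if v else "." for v in r) for r in d[15:80:2,10:80]))
E
```

```text
top x,y,z,theta in tool [-0.0096 -0.0006 -0.0211  0.2817] res [0. 0. 0. 0.]
cap axis [ 0.006 -0.005  1.   ] rim centre [ 0.4168 -0.3477  0.0308]
[ 0.78971687 -0.3139218   0.03420691]
scene [162 228]
..............######################################........#.........
...............####..####################################..###........
...............####..#########################################........
................############################..###############.........
................################.....#####....###############.........
....................###########.......#######################.........
......................########.........#####################..........
.......................#########........######.#############..........
..........................######.........###################..........
.......................#..#################################...........
.....
[... 3285 characters left out ...]
.............####....###.....................................
......................................................................
......................................................................
......................................................................
......................................................................
......................................................................
......................................................................
......................................................................
......................................................................
......................................................................
```

In the tool's units: 0.0096 m is 0.1536, 0.0067 m is 0.1072.

>>> nudge_tcp:
  deltas:
    - {"tx":0.0432, "tz":0.1536, "jaw":0.5}
    - {"tx":0.0304, "tz":0.1072, "jaw":0.5}
    - {"jaw":0.5}

```text
clock: 31.38
tcp_pos: [0.4137, -0.3449, 0.0282]
ee_rot: [[-0.728, 0.654, 0.207], [0.629, 0.757, -0.179], [-0.274, 0.0, -0.962]]
ft_force: [-0.2, 0.6, -1.5]
opening: 0.601
grip_force: 21.9
```

>>> nudge_tcp:
  deltas:
    - {"tx":0.0128, "tz":0.0464, "jaw":0.5}
    - {"tx":0.008, "tz":0.0304, "jaw":0.5}
    - {"jaw":0.5}

```text
clock: 31.75
tcp_pos: [0.4139, -0.3451, 0.0231]
ee_rot: [[-0.728, 0.654, 0.207], [0.629, 0.757, -0.179], [-0.274, 0.0, -0.962]]
ft_force: [0.5, -0.9, -0.6]
opening: 0.605
grip_force: 21.9
```

>>> nudge_tcp:
  deltas:
    - {"tx":0.008, "tz":0.0304, "jaw":0.5}
    - {"jaw":0.5}

```text
clock: 32.0
tcp_pos: [0.4139, -0.3451, 0.0212]
ee_rot: [[-0.728, 0.654, 0.207], [0.629, 0.757, -0.179], [-0.274, 0.0, -0.962]]
ft_force: [-0.4, 0.6, -0.9]
opening: 0.605
grip_force: 21.9
```

>>> nudge_tcp:
  deltas:
    - {"tx":0.008, "tz":0.0304, "jaw":0.5}
    - {"tx":0.0048, "tz":0.016, "jaw":0.5}
    - {"jaw":0.5}

```text
clock: 32.38
tcp_pos: [0.414, -0.3451, 0.0182]
ee_rot: [[-0.728, 0.654, 0.207], [0.629, 0.757, -0.179], [-0.274, 0.0, -0.962]]
ft_force: [-0.8, 0.3, -0.6]
opening: 0.606
grip_force: 21.9
```

>>> nudge_tcp:
  deltas:
    - {"tx":0.008, "tz":0.0304, "jaw":0.5}
    - {"jaw":0.5}

```text
clock: 32.62
tcp_pos: [0.414, -0.3451, 0.0162]
ee_rot: [[-0.728, 0.654, 0.207], [0.629, 0.757, -0.179], [-0.274, 0.0, -0.962]]
ft_force: [-0.1, -0.1, -0.6]
opening: 0.601
grip_force: 21.9
```

>>> nudge_tcp:
  deltas:
    - {"tx":0.008, "tz":0.0304, "jaw":0.5}
    - {"jaw":0.5}

```text
clock: 32.88
tcp_pos: [0.414, -0.3451, 0.0142]
ee_rot: [[-0.728, 0.654, 0.207], [0.629, 0.757, -0.179], [-0.274, 0.0, -0.962]]
ft_force: [-0.1, -0.1, -0.9]
opening: 0.606
grip_force: 21.9
```

In the tool's units: 0.001 m is 0.016, 0.0003 m is 0.0048.

>>> nudge_tcp:
  deltas:
    - {"tx":0.0048, "tz":0.016, "jaw":0.5}
    - {"tx":0.0048, "tz":0.016, "jaw":0.5}
    - {"jaw":0.5}

```text
clock: 33.25
tcp_pos: [0.4141, -0.3452, 0.0124]
ee_rot: [[-0.728, 0.654, 0.208], [0.629, 0.757, -0.179], [-0.274, 0.0, -0.962]]
ft_force: [-0.3, -0.4, -0.1]
opening: 0.605
grip_force: 21.9
```

>>> nudge_tcp:
  deltas:
    - {"tx":0.0048, "tz":0.016, "jaw":0.5}
    - {"jaw":0.5}

```text
clock: 33.5
tcp_pos: [0.4141, -0.3454, 0.012]
ee_rot: [[-0.727, 0.654, 0.208], [0.629, 0.757, -0.18], [-0.275, -0.0, -0.961]]
ft_force: [-2.3, 1.3, 5.9]
opening: 0.601
grip_force: 21.0
```

>>> nudge_tcp:
  deltas:
    - {"tx":0.0048, "tz":0.016, "jaw":0.5}
    - {"jaw":0.5}

```text
clock: 33.75
tcp_pos: [0.4141, -0.3456, 0.0111]
ee_rot: [[-0.727, 0.654, 0.208], [0.629, 0.756, -0.18], [-0.276, -0.0, -0.961]]
ft_force: [-5.0, -0.4, 8.4]
opening: 0.608
grip_force: 19.2
```

Cap on the tray floor (8 N). Now I release it and retreat straight up.

>>> nudge_tcp:
  deltas:
    - {"jaw":0.62}
    - {"jaw":0.66}
    - {"jaw":0.72}
    - {"jaw":0.78}
    - {"jaw":0.8}

```text
clock: 34.38
tcp_pos: [0.4141, -0.3451, 0.0101]
ee_rot: [[-0.728, 0.654, 0.207], [0.629, 0.757, -0.179], [-0.274, 0.0, -0.962]]
ft_force: [-0.2, -0.6, -0.3]
opening: 0.8
grip_force: 0.0
```

>>> nudge_tcp:
  deltas:
    - {"tz":-0.16, "jaw":0.8}
    - {"tz":-0.32, "jaw":0.8}
    - {"tz":-0.48, "jaw":0.8}
    - {"tx":-0.08, "tz":-0.8, "jaw":0.8}
    - {"tx":-0.16, "tz":-0.8, "jaw":0.8}
    - {"jaw":0.8}
    - {"jaw":0.8}

```text
clock: 35.25
tcp_pos: [0.3912, -0.3254, 0.1681]
ee_rot: [[-0.728, 0.654, 0.207], [0.629, 0.757, -0.179], [-0.274, 0.0, -0.962]]
ft_force: [0.3, 0.5, 0.1]
opening: 0.805
grip_force: 0.0
```

```bash
python3 - <<'E'
from h import *
import cv2
for n in("scene","side","wrist"):
    c=read_camera(n); im=c["img"]; cv2.imwrite(f"pics/f_{n}.png",im); p=proj("",np.array([.4165,-.348,.020]),c).astype(int); print(n,p)
    x0,y0=np.maximum(p-45,0); k=1 if n!="wrist" else 2; x0,y0=np.maximum(p-45*k,0)
    d=im.max(2)[y0:y0+90*k:2*k,x0:x0+90*k:k]; print("\n".join("".join("#" if v<40 else "+" if v<75 else "." for v in r) for r in d))
E
```

```text
scene [164 236]
..........................................................................................
..........................................................................................
..........................................................................................
..........................................................................................
..........................................................................................
..........................................................................................
..........................................................................................
............................................................................
[... 10902 characters left out ...]
...............................................................
..........................................................................................
..........................................................................................
..........................................................................................
.....+#.............................................................................#+....
....###+...........................................................................+###...
...####+...........................................................................+####+.
.+######...........................................................................######+
```

The cap stands upright and flat near the tray's centre, with the arm clear. I'm handing in the job.

```bash
python3 -c "
from station import bot, read_camera, finish_job, read_state
print(finish_job())"
```

```text
the job is handed in; nothing more can be done
None
```

I pressed the vent fully down, then unscrewed the cap and lifted it clear. I lowered it into the tray in the fingers and let go; it looks flat, top up, in the last images, and the job is handed in, though the hand-in returned no verdict.

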